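Open a push-and-turn reagent bottle

ROBOT

A 6-joint arm with a two-finger parallel gripper is mounted at the origin on a cart in front of the work surface, level with it; the furniture and walls round the work are solid. World frame = base frame: x ahead of the robot, y to its left, z up, the work surface at z = 0. Lengths are in m, angles in rad, forces in N, time in s.
With the tool pointing down it reaches from about 0.375 to 0.975 m from the base axis. Payload 3.8 kg.
Tool frame: the origin (TCP) lies midway between the tips of the shut fingers; the grasp point (between the pads) lies 19 mm behind it (robot.grip_point_offset is the distance from the TCP to the grasp point, in m); z points along the fingers, y is the line along which they close (so a half turn about z gives the same grasp; the last joint's range is limited). The gripper opens to 85 mm and grips with 20 to 120 N. Pads are 22 mm wide; open, the fingers measure 114 mm over their backs; the gripper's body (76 mm by 85 mm) begins 54 mm behind the grasp point. The pads swing forward as they close: fully open they stand 13 mm farther back than shut.
Start: joints at [1.259, 0.264, 1.604, -0, 1.274, -0.037], TCP at [0.183, 0.65, 0.231] pointing down, gripper open.
Joint ranges: [-2.63, 2.63], [-0.94, 2.18], [0.31, 2.57], [-1.31, 4.45], [0, 2.66], [-2.55, 2.55]. Speed limits (rad/s): [2.57, 2.57, 3.14, 3.14, 3.14, 3.14].

INTERFACE

Orientations are given as a 3x3 rotation matrix whose columns are the frame's x, y, z axes.
In Python, from station import robot gives the robot as it stands.
- The arm moves only by the shell command python3 -m creep 'ROWS' [FORCE]. ROWS is JSON, one flat list of numbers, 7 for each row, row after row: the shift along the tool's x, y, z each as a share of 40 cm, from -1 to 1, then the turn, a rotation vector about the tool's x, y, z each as a share of 4 degrees, from -1 to 1, then the opening, from 0 (shut) to 1 (fully open). A call has 1 to 10 rows; each row shifts and turns the commanded pose from where the row before left it, along the tool's axes as they then stand; what a row does not reach is not made up. A row lasts 1/10 s, in which the tool goes at most 50 mm and 8.59 degrees, less where a joint would pass 70% of its speed; a pose out of reach is approached as far as the arm can. A call with a number of a shift or a turn outside -1 to 1 is refused whole. A call with a gripper value outside its range is refused whole. The fingers move at their own pace and stop on an object; FORCE is the grip in N (left out, the last holds). Time passes only in rows, so rows that do not move let the fingers close. It gives the time, the measured TCP pose, the force, the opening and the grip force at its end, in the units of the state.
- robot.sense(): the state, without advancing time (a new reading comes with each control period).
- robot.camera(name): name is "scene" or "side" or "wrist"; returns a dict with "frame" (420x560x3 uint8, red, green, blue), "fx", "fy", "cx", "cy" (pixels), "R" (3x3) and "t" (3): a world point X has camera coordinates R X + t. Camera axes: x right, y down, z forward; pixel columns grow to the right and rows downward; lengths in m; the calibration is good to about 2 mm. A picture is of the moment at which its call begins. There is no depth.
- robot.job_done(): hands the job in; it is judged then, once.
The state is a dict: "time": time; "joint_positions": joint angles; "joint_velocities": joint speeds; "effort": joint torques, N m; "eef_pos": TCP position; "ee_rot": TCP orientation; "contact_force": force on the tool from outside, world axes, zero at the start; "ft_torque": the same for the moment, N m; "grip_width": opening from 0.0 (shut) to 1.0 (fully open); "finger_force": force on a finger pad.
Only numpy, scipy, OpenCV 4.12 (cv2) and the standard library are available. Lean on these libraries where they do the work, as an engineer would, in place of code of your own. Each camera call takes 0.05 s, during which the arm holds its last target. There are 200 camera calls.

TASK

Open the amber reagent bottle that stands in the grey bench holder: its white child-resistant cap only slips round when turned alone, so press it down firmly, turn it counter-clockwise while it is held down, and lift it off. Then set the cap down gently, right way up, wholly on the white tile. Do not lean so hard on the glass that it could break, and leave the other bottles and cups where they stand.

Things in the scene. Friction and masses are not known exactly. Their poses are not given: they have to be found in the camera images.
- holder: grey block 104x104x50 mm screwed to the worktop, with a square well in which the square amber bottle (62 mm wide) stands and cannot turn. Origin at the centre of its underside, z up; the bottle's neck axis is the holder's z axis.
- bottle: square amber glass bottle 62x62 mm, origin at the centre of its underside, at the start 26 mm above the holder's origin. It stands on a soft spring in its well: pressed with 3 to 6 N it first sinks by an amount that differs from start to start (0 to 21 mm, hidden), then stands firm; let go, it rises again. It cannot be lifted out. The glass breaks above about 35 N.
- cap: white ribbed round cap, red disc on top, 50 mm in diameter (51 over the ribs), 30 mm high, 54 g, locked on the bottle's neck at the start, 114 mm above the holder's origin. Origin at the centre of its underside (lower edge), z up, on the neck axis. Round glass shoulder (58 mm wide) 21 mm below that edge. The whole side of the cap is free to grip.
- cap_top (a point): centre of the cap's top face, 30 mm above its underside; the place that is pressed down. A spring in the cap gives from 7 N; its three lugs clear the locking teeth of the neck after 3.5 mm of travel between cap and bottle, at 11.2 N; after 6 mm, at 14.2 N, the cap meets the neck and stands hard. Hold down with 13 to 25 N while turning.
- cap_skirt (a point): cap axis at the height of the lugs, 6 mm above the underside. Held down, the cap turns counter-clockwise seen from above: free to lift after 60 degrees, end stop near 90. With too little pressure, or past the stop, its shell slips round over the lugs at 0.15 N m and nothing unlocks; a further press and turn can follow at any time.
- tile: white square ceramic tile 110x110x6 mm fixed flat on the worktop, on which the cap is to be set. Origin at the centre of its underside, z up; its top is 6 mm above the origin.
- dropper_amber: small amber dropper bottle with a red rubber bulb, 35 mm across, 112 mm tall, loose; origin at the centre of its underside. Leave it where it stands.
- cup_red: specimen cup with a red screw lid, 60 mm across, 67 mm tall, loose; origin at the centre of its underside. Leave it where it stands.
- vial_orange: upright test-strip vial with an orange cap, 39 mm across, 102 mm tall, loose; origin at the centre of its underside. Leave it where it stands.
Not all that is in view belongs to the job. There is more than one size of the cap; the job needs the largest.

How it is judged:
By the outcome, as a careful person would: the job done as asked, in the order asked, and still so for the second after the job is handed in, with the robot touching nothing.
It also fails if it takes over 62 s, if anything falls off the work surface, if the arm or the gripper's body presses on something with over 40 N, if the wrist force passes 120 N, or if a joint passes its speed limit or range.

## Working session

There is one attempt and no reset: what is moved stays moved. The work goes in short steps, Python scripts to look and compute and a shell command to move; the robot and the scene stay as the last step left them, time stands still between calls to the robot, and variables do not carry over. Pictures are saved under pics/ and viewed, at most 10 in all, crops included, and the job is handed in when it is done.

```bash
mkdir -p pics; ls
python3 - <<'E'
from station import robot
import cv2,numpy as np,pickle
d={n:robot.camera(n) for n in("scene","side","wrist")}
pickle.dump(d,open('c0.pkl','wb'))
for n in d:
    cv2.imwrite(f'pics/{n}0.png',d[n]['frame'][:,:,::-1])
s=robot.sense()
for k in s: print(k,np.round(s[k],3).tolist())
print(robot.grip_point_offset)
E
```

```text
pics
time 0.15
joint_positions [1.259, 0.265, 1.605, 0.0, 1.274, -0.037]
joint_velocities [0.0, -0.002, -0.003, -0.0, 0.002, 0.0]
effort [0.0, -51.59, -36.796, -0.0, 0.008, -0.0]
eef_pos [0.183, 0.649, 0.23]
ee_rot [[-0.962, 0.271, -0.001], [0.271, 0.962, -0.002], [0.0, -0.002, -1.0]]
contact_force [0.082, 0.727, 0.638]
ft_torque [-0.067, -0.043, -0.001]
finger_force 0.0
grip_width 0.998
0.0187
```

View pics/scene0.png

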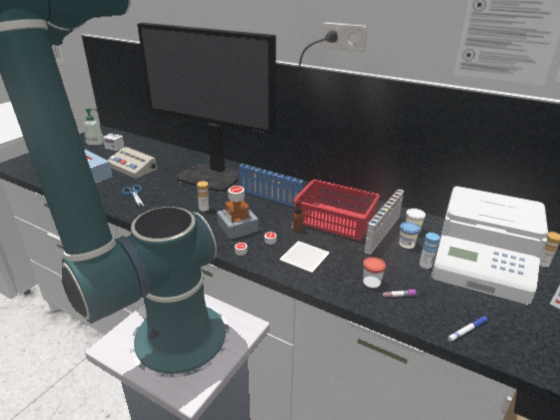

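View pics/side0.png

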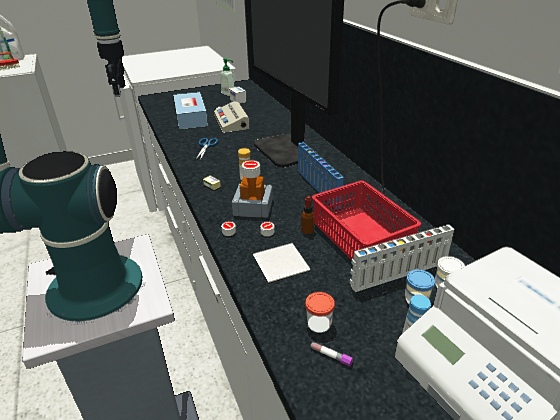

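Scene view: holder with bottle and cap at about (237,205), tile (304,256), dropper (297,220), red cup (373,272), orange vial (203,195). Side view: cap at (250,167), tile (281,262). There are three white caps with red discs. In the scene view, (241,248) and (270,238) are small loose ones on the worktop. The one at (236,192) is the largest and sits on the amber bottle in the grey holder, so it fits the description. I'll confirm with one enlarged crop.

Run:
```python
import cv2,numpy as np,pickle
d=pickle.load(open('c0.pkl','rb'))
a=d['scene']['frame'][170:290,190:340,::-1]; b=d['side']['frame'][145:295,200:320,::-1]
a=cv2.resize(a,None,fx=3,fy=3,interpolation=2); b=cv2.resize(b,None,fx=2.9,fy=2.9,interpolation=2)
h=max(a.shape[0],b.shape[0]); o=np.zeros((h,a.shape[1]+b.shape[1],3),np.uint8)
o[:a.shape[0],:a.shape[1]]=a; o[:b.shape[0],a.shape[1]:]=b
cv2.imwrite('pics/crop1.png',o); print(o.shape)
```

```text
(435, 798, 3)
```

View pics/crop1.png

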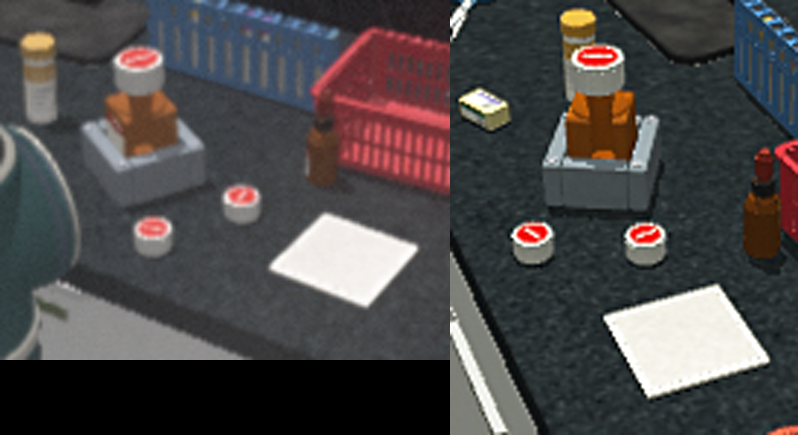

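The crop confirms it: the big cap on the amber bottle is clearly larger than the two loose ones (crop (153,235) and (242,202)), and the tile is clear.

```bash
cat > h.py <<'E'
import cv2,numpy as np
def P(c): 
    K=np.array([[c['fx'],0,c['cx']],[0,c['fy'],c['cy']],[0,0,1]]); return K@np.c_[np.array(c['R']),np.array(c['t']).reshape(3,1)]
def tri(c1,p1,c2,p2):
    X=cv2.triangulatePoints(P(c1),P(c2),np.float64(p1).reshape(2,1),np.float64(p2).reshape(2,1)); return (X[:3]/X[3]).ravel()
def blob(f,box,kind):
    x0,y0,x1,y1=box; h=f[y0:y1,x0:x1].astype(int)
    r,g,b=h[...,0],h[...,1],h[...,2]
    m=(r-g>70)&(r-b>70)&(abs(g-b)<45) if kind=='red' else (h.min(2)>150)&(h.max(2)-h.min(2)<40)
    n,l,s,c=cv2.connectedComponentsWithStats(m.astype(np.uint8)); k=1+np.argmax(s[1:,4]) 
    # fill: hull centroid
    cs=cv2.convexHull(np.argwhere(l==k)[:,::-1].astype(np.int32)); M=cv2.moments(cs)
    return np.array([M['m10']/M['m00']+x0,M['m01']/M['m00']+y0]),s[k,4],cv2.boxPoints(cv2.minAreaRect(cs))+[x0,y0],cs
def ray(c,p,z):
    R=np.array(c['R']);t=np.array(c['t']).ravel();o=-R.T@t;v=R.T@[(p[0]-c['cx'])/c['fx'],(p[1]-c['cy'])/c['fy'],1]
    return o+v*(z-o[2])/v[2]
E
python3 - <<'E'
from h import *; import pickle
np.set_printoptions(precision=4,suppress=True)
d=pickle.load(open('c0.pkl','rb'));a,b=d['scene'],d['side']
pa=blob(a['frame'],(225,180,247,200),'red');pb=blob(b['frame'],(238,156,264,176),'red')
print(pa[:2],pb[:2],'cap',tri(a,pa[0],b,pb[0]))
pa=blob(a['frame'],(275,235,335,280),'w');pb=blob(b['frame'],(245,235,320,290),'w')
print(pa[:2],pb[:2],'tile',tri(a,pa[0],b,pb[0]), ray(a,pa[0],.006),ray(b,pb[0],.006))
for q in [(718,286),(768,360),(648,397),(604,320)]: print('tc',ray(b,((q[0]-450)/2.9+200,q[1]/2.9+145),.006))
# holder top corners side (z .05)
for q in [(557,113),(661,116),(651,182),(545,181)]: print('hc',ray(b,((q[0]-450)/2.9+200,q[1]/2.9+145),.05))
for n,q,w in [('dropper',(763,255),0),('vial',(578,100),0)]: print(n,ray(b,((q[0]-450)/2.9+200,q[1]/2.9+145),0))
from station import robot
s=robot.sense();print(s['eef_pos'])
w=d['wrist'];print(np.array(w['R']),w['t'])
E
```

```text
(array([235.7629, 188.8969]), np.int32(56)) (array([250.4254, 164.0124]), np.int32(70)) cap [0.4561 0.1542 0.1449]
(array([304.4643, 255.9221]), np.int32(876)) (array([280.4897, 261.8602]), np.int32(1312)) tile [ 0.4295 -0.1096  0.0032] [ 0.4271 -0.1106  0.006 ] [ 0.4279 -0.1134  0.006 ]
tc [ 0.4852 -0.0604  0.006 ]
tc [ 0.4814 -0.1676  0.006 ]
tc [ 0.3734 -0.1664  0.006 ]
tc [ 0.375  -0.0614  0.006 ]
hc [0.4314 0.22   0.05  ]
hc [0.5268 0.1682 0.05  ]
hc [0.4709 0.0597 0.05  ]
hc [0.3798 0.1044 0.05  ]
dropper [ 0.5462 -0.0293  0.    ]
vial [0.4864 0.3184 0.    ]
[0.183  0.6491 0.2302]
[[ 0.2707  0.9627 -0.0026]
 [ 0.9212 -0.2582  0.2911]
 [ 0.2796 -0.0812 -0.9567]] [-0.6725 -0.038   0.3798]
```

View pics/wrist0.png

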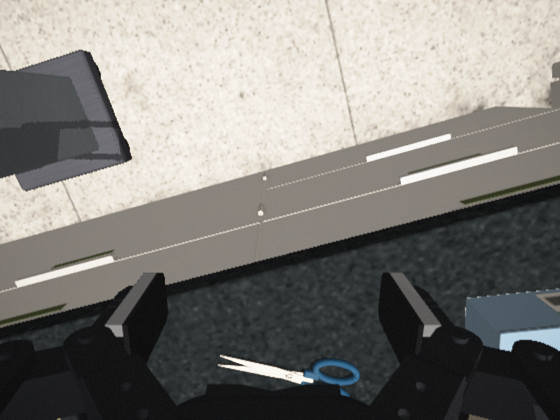

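Triangulated cap top is (0.456, 0.154, 0.145) and tile centre is about (0.428, -0.112, 0.006). The wrist view shows only scissors and the bench edge. I'll move to 8 cm short of the cap, then measure again with the wrist camera.

```bash
python3 -m creep '[-0.0566,-0.0718,-0.007,0,0,0,1,-0.0566,-0.0718,-0.007,0,0,0,1,-0.0566,-0.0718,-0.007,0,0,0,1,-0.0566,-0.0718,-0.007,0,0,0,1,-0.0566,-0.0718,-0.007,0,0,0,1,-0.0566,-0.0718,-0.007,0,0,0,1,-0.0566,-0.0718,-0.007,0,0,0,1]'
python3 -m creep '[-0.0566,-0.0718,-0.007,0,0,0,1,-0.0566,-0.0718,-0.007,0,0,0,1,-0.0566,-0.0718,-0.007,0,0,0,1,-0.0566,-0.0718,-0.007,0,0,0,1,-0.0566,-0.0718,-0.007,0,0,0,1,-0.0566,-0.0718,-0.007,0,0,0,1,-0.0566,-0.0718,-0.007,0,0,0,1,0,0,0,0,0,0,1,0,0,0,0,0,0,1]'
python3 - <<'E'
from station import robot
import cv2,pickle
w=robot.camera('wrist');pickle.dump(w,open('w1.pkl','wb'));cv2.imwrite('pics/w1.png',w['frame'][:,:,::-1])
E
```

```text
time: 0.85
eef_pos: [0.2813, 0.4116, 0.2506]
ee_rot: [[-0.963, 0.271, -0.0], [0.271, 0.963, -0.0], [0.0, -0.0, -1.0]]
contact_force: [0.3, 0.5, 0.9]
grip_width: 1.001
finger_force: 0.0
time: 1.75
eef_pos: [0.3792, 0.1761, 0.2704]
ee_rot: [[-0.962, 0.274, -0.0], [0.274, 0.962, 0.0], [0.0, 0.0, -1.0]]
contact_force: [-0.6, -0.1, 0.3]
grip_width: 1.001
finger_force: 0.0
```

View pics/w1.png

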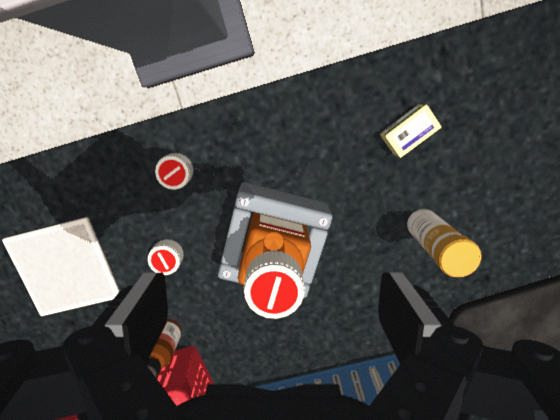

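Wrist view: cap disc at (274,293), tile around (62,265), the two small caps at (174,171) and (164,260), vial at (455,250), dropper at (165,345). The holder is yawed a little.

Run:
```python
from h import *; import pickle
np.set_printoptions(precision=4,suppress=True)
d=pickle.load(open('c0.pkl','rb'));a,b=d['scene'],d['side'];w=pickle.load(open('w1.pkl','rb'))
pa=blob(a['frame'],(225,180,247,200),'red')[0];pb=blob(b['frame'],(238,156,264,176),'red')[0]
pw=blob(w['frame'],(235,255,315,325),'red');print(pw[:2])
print('w+side',tri(w,pw[0],b,pb),'w+scene',tri(w,pw[0],a,pa),'ray .144',ray(w,pw[0],.144))
for q in [(275,206)]: pass
h=[ray(w,q,.05) for q in [(239,182),(332,206),(219,280)]];print('holder corners',h,(h[1]+h[2])/2)
t=[ray(w,q,.006) for q in [(3,238),(91,218),(119,293),(41,315)]];print('tile',np.array(t),np.mean(t,0))
```

```text
(array([273.7024, 292.0201]), np.int32(1424))
w+side [0.4556 0.1541 0.1441] w+scene [0.4549 0.154  0.1459] ray .144 [0.4552 0.1541 0.144 ]
holder corners [array([0.376, 0.14 , 0.05 ]), array([0.4268, 0.2255, 0.05  ]), array([0.476 , 0.0854, 0.05  ])] [0.4514 0.1554 0.05  ]
tile [[ 0.3725 -0.1597  0.006 ]
 [ 0.3781 -0.0477  0.006 ]
 [ 0.4794 -0.0548  0.006 ]
 [ 0.4815 -0.1637  0.006 ]] [ 0.4279 -0.1065  0.006 ]
```

Three views agree: cap axis at (0.4553, 0.1541), top at 0.144. I'll move over it, pre-turn clockwise to leave joint 6 room, and descend.

```bash
python3 -m creep '[-0.0496,0,0,0,0,0,1,-0.0496,0,0,0,0,0,1,-0.0496,0,0,0,0,0,1,-0.0496,0,0,0,0,0,1,0,0,0,0,0,1,1,0,0,0,0,0,1,1,0,0,0,0,0,1,1,0,0,0,0,0,1,1,0,0,0,0,0,1,1,0,0,0,0,0,1,1]'
python3 -m creep '[0,0,0,0,0,1,1,0,0,0,0,0,1,1,0,0,0,0,0,1,1,0,0,0,0,0,1,1,0,0,0,0,0,1,1,0,0,0,0,0,1,1,0,0,0,0,0,1,1,0,0,0,0,0,1,1,0,0,0,0,0,1,1,0,0,0,0,0,1,1]'
python3 -m creep '[0,0,0,0,0,1,1,0,0,0,0,0,1,1,0,0,0,0,0,0,1,0,0,0,0,0,0,1]'
python3 - <<'E'
from h import *
from station import robot
w=robot.camera('wrist');p=blob(w['frame'],(150,200,450,419),'red');print(p[:2],ray(w,p[0],.144))
s=robot.sense();print(s['eef_pos'],np.round(s['joint_positions'],2),s['contact_force'])
R=np.array(s['ee_rot']);print((R.T@(np.array([.4553,.1541,.108])-s['eef_pos']))/.4)
cv2.imwrite('pics/w2.png',w['frame'][:,:,::-1])
E
```

```text
time: 2.8
eef_pos: [0.4548, 0.1568, 0.27]
ee_rot: [[-0.769, 0.64, -0.001], [0.64, 0.769, 0.0], [0.001, -0.0, -1.0]]
contact_force: [-0.8, 0.8, 0.8]
grip_width: 1.003
finger_force: 0.0
time: 3.8
eef_pos: [0.4548, 0.1568, 0.27]
ee_rot: [[-0.178, 0.984, -0.001], [0.984, 0.178, 0.0], [0.0, -0.001, -1.0]]
contact_force: [0.6, -0.6, -0.5]
grip_width: 1.003
finger_force: 0.0
time: 4.2
eef_pos: [0.4551, 0.1562, 0.2702]
ee_rot: [[-0.043, 0.999, -0.001], [0.999, 0.043, 0.0], [0.0, -0.001, -1.0]]
contact_force: [0.3, -1.2, 0.9]
grip_width: 0.998
finger_force: 0.0
(array([374.17201892, 347.71595718]), np.int32(2414)) [0.5488219  0.02462692 0.144     ]
[0.45516041 0.15598535 0.27025392] [ 0.28 -0.13  1.95  0.    1.32  0.24] [-0.82537081  0.02875501 -0.49710979]
[-4.73423575e-03  3.43787372e-04  4.05634552e-01]
```

```bash
python3 -m creep '[-0.0047,0,0,0,0,0,1,0,0,0.045,0,0,0,1,0,0,0.045,0,0,0,1,0,0,0.045,0,0,0,1,0,0,0.045,0,0,0,1,0,0,0,0,0,0,1]'
python3 - <<'E'
from h import *
from station import robot
w=robot.camera('wrist')
u=P(w)@[.4553,.1541,.144,1];print(u[:2]/u[2])
cv2.imwrite('pics/w3.png',w['frame'][:,:,::-1])
s=robot.sense();print(s['eef_pos'],np.round(s['joint_positions'],2),s['contact_force'])
E
```

```text
time: 4.85
eef_pos: [0.4535, 0.1526, 0.1956]
ee_rot: [[-0.04, 0.999, -0.005], [0.999, 0.04, -0.002], [-0.001, -0.006, -1.0]]
contact_force: [-0.5, -0.3, -0.9]
grip_width: 0.999
finger_force: 0.0
[277.82172043 230.07939053]
[0.45450874 0.15289097 0.19728275] [ 0.27 -0.08  2.05 -0.    1.18  0.23] [0.43565921 0.19306776 0.94889244]
```

View pics/w3.png

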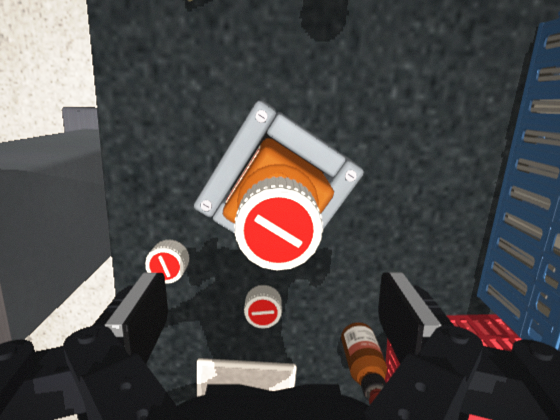

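Cap disc at (278,229), against a predicted (278,230), so it's aligned between the fingers. Next I descend and grip.

```bash
python3 -m creep '[0,0,0.0446,0,0,0,1,0,0,0.0446,0,0,0,1,0,0,0.0446,0,0,0,1,0,0,0.0446,0,0,0,1,0,0,0.0446,0,0,0,1,0,0,0,0,0,0,1,0,0,0,0,0,0,1]' 60
python3 -m creep '[0,0,0,0,0,0,0.45,0,0,0,0,0,0,0.45,0,0,0,0,0,0,0.45,0,0,0,0,0,0,0.45,0,0,0,0,0,0,0.45,0,0,0,0,0,0,0.45,0,0,0,0,0,0,0.45,0,0,0,0,0,0,0.45]' 60
```

```text
time: 5.6
eef_pos: [0.4562, 0.1534, 0.1103]
ee_rot: [[-0.039, 0.999, 0.001], [0.999, 0.039, 0.0], [0.0, 0.001, -1.0]]
contact_force: [-0.5, -0.8, -0.2]
grip_width: 0.999
finger_force: 0.0
time: 6.4
eef_pos: [0.4563, 0.1535, 0.1097]
ee_rot: [[-0.039, 0.999, 0.002], [0.999, 0.039, 0.0], [0.0, 0.002, -1.0]]
contact_force: [0.3, 0.5, 4.2]
grip_width: 0.565
finger_force: 61.2
```

```bash
python3 -m creep '[0,0,0.005,0,0,0,0.45,0,0,0.005,0,0,0,0.45,0,0,0,0,0,0,0.45]' 70
python3 -m creep '[0,0,0.005,0,0,0,0.45,0,0,0.005,0,0,0,0.45,0,0,0,0,0,0,0.45]'|grep -E 'pos|force'
python3 -m creep '[0,0,0.005,0,0,0,0.45,0,0,0,0,0,0,0.45]'|grep -E 'pos|force'
```

```text
time: 6.7
eef_pos: [0.4562, 0.1535, 0.1052]
ee_rot: [[-0.039, 0.999, 0.001], [0.999, 0.039, 0.0], [0.0, 0.001, -1.0]]
contact_force: [3.5, 0.6, 3.3]
grip_width: 0.565
finger_force: 71.3
eef_pos: [0.4561, 0.1534, 0.1013]
contact_force: [4.6, 1.9, 3.8]
finger_force: 71.4
eef_pos: [0.4561, 0.1534, 0.0994]
contact_force: [4.7, 2.2, 4.4]
finger_force: 71.4
```

```bash
python3 -m creep '[0,0,0.005,0,0,0,0.45,0,0,0.005,0,0,0,0.45,0,0,0,0,0,0,0.45]'|grep -E 'pos|force'
python3 -m creep '[0,0,0.005,0,0,0,0.45,0,0,0,0,0,0,0.45]'|grep -E 'pos|force'
python3 -m creep '[0,0,0.005,0,0,0,0.45,0,0,0,0,0,0,0.45]'|grep -E 'pos|force'
```

```text
eef_pos: [0.456, 0.1534, 0.0954]
contact_force: [4.7, 2.0, 4.4]
finger_force: 71.4
eef_pos: [0.4559, 0.1533, 0.0934]
contact_force: [3.8, 1.7, 5.8]
finger_force: 71.4
eef_pos: [0.4558, 0.1533, 0.0914]
contact_force: [4.1, 1.6, 5.3]
finger_force: 71.4
```

```bash
python3 -m creep '[0,0,0.005,0,0,0,0.45,0,0,0,0,0,0,0.45]'|grep -E 'pos|force'
python3 -m creep '[0,0,0.005,0,0,0,0.45,0,0,0,0,0,0,0.45]'|grep -E 'pos|force'
python3 -m creep '[0,0,0.004,0,0,0,0.45,0,0,0,0,0,0,0.45]'|grep -E 'pos|force'
```

```text
eef_pos: [0.4558, 0.1533, 0.0897]
contact_force: [1.2, 1.3, 6.5]
finger_force: 71.5
eef_pos: [0.4559, 0.1533, 0.088]
contact_force: [2.3, 1.8, 9.2]
finger_force: 71.7
eef_pos: [0.4559, 0.1533, 0.0866]
contact_force: [0.8, 0.8, 10.6]
finger_force: 71.9
```

```bash
python3 -m creep '[0,0,0.004,0,0,0,0.45,0,0,0,0,0,0,0.45]'|grep -E 'pos|force'
python3 -m creep '[0,0,0.004,0,0,0,0.45,0,0,0,0,0,0,0.45]'|grep -E 'pos|force'
```

```text
eef_pos: [0.4559, 0.1533, 0.0853]
contact_force: [0.6, 0.5, 13.2]
finger_force: 72.0
eef_pos: [0.456, 0.1534, 0.0844]
contact_force: [-2.1, -0.7, 17.3]
finger_force: 72.7
```

Pressed at 17 N and standing hard. Now I turn it counter-clockwise.

```bash
python3 -m creep '[0,0,0,0,0,-1,0.45,0,0,0,0,0,-1,0.45,0,0,0,0,0,-1,0.45,0,0,0,0,0,-1,0.45,0,0,0,0,0,-1,0.45]'
python3 - <<'E'
from station import robot
print(robot.sense()['ft_torque'])
E
python3 -m creep '[0,0,0,0,0,-1,0.45,0,0,0,0,0,-1,0.45,0,0,0,0,0,-1,0.45,0,0,0,0,0,-1,0.45,0,0,0,0,0,-1,0.45]'
python3 - <<'E'
from station import robot
print(robot.sense()['ft_torque'])
E
```

```text
time: 9.4
eef_pos: [0.4566, 0.1535, 0.0845]
ee_rot: [[-0.381, 0.925, 0.002], [0.925, 0.381, 0.0], [-0.0, 0.002, -1.0]]
contact_force: [0.2, 0.6, 15.6]
grip_width: 0.559
finger_force: 72.3
[ 0.07821654 -0.05441104 -0.10972929]
time: 9.9
eef_pos: [0.4567, 0.1536, 0.0845]
ee_rot: [[-0.674, 0.738, 0.002], [0.738, 0.674, 0.001], [-0.001, 0.002, -1.0]]
contact_force: [-0.0, 0.4, 15.0]
grip_width: 0.562
finger_force: 72.3
[ 0.12389453 -0.06052598 -0.0956283 ]
```

```bash
python3 -m creep '[0,0,0.001,0,0,-1,0.45,0,0,0,0,0,-1,0.45,0,0,0,0,0,-1,0.45,0,0,0,0,0,-1,0.45,0,0,0,0,0,-1,0.45,0,0,0,0,0,-1,0.45]'
python3 -m creep '[0,0,0,0,0,-1,0.45,0,0,0,0,0,-1,0.45,0,0,0,0,0,-1,0.45,0,0,0,0,0,0,0.45]'
python3 - <<'E'
from station import robot
print(robot.sense()['ft_torque'])
E
```

```text
time: 10.5
eef_pos: [0.457, 0.1538, 0.0845]
ee_rot: [[-0.916, 0.4, 0.003], [0.4, 0.916, 0.001], [-0.002, 0.002, -1.0]]
contact_force: [0.6, -0.0, 16.6]
grip_width: 0.562
finger_force: 72.5
time: 10.9
eef_pos: [0.4572, 0.1538, 0.0845]
ee_rot: [[-0.979, 0.202, 0.003], [0.202, 0.979, 0.001], [-0.003, 0.002, -1.0]]
contact_force: [1.1, 1.2, 16.0]
grip_width: 0.564
finger_force: 72.7
[ 0.16968365 -0.08483574  0.09444923]
```

Turned 76°. Now I lift slowly and watch the force.

```bash
python3 -m creep '[0,0,-0.005,0,0,0,0.45,0,0,-0.005,0,0,0,0.45,0,0,-0.0075,0,0,0,0.45,0,0,-0.0075,0,0,0,0.45,0,0,-0.0075,0,0,0,0.45,0,0,-0.0075,0,0,0,0.45]'|grep -E 'pos|force'
python3 -m creep '[0,0,-0.0075,0,0,0,0.45,0,0,-0.0075,0,0,0,0.45,0,0,-0.0075,0,0,0,0.45,0,0,0,0,0,0,0.45]'|grep -E 'pos|force'
```

```text
eef_pos: [0.457, 0.1537, 0.0989]
contact_force: [6.3, 2.4, 3.2]
finger_force: 71.5
eef_pos: [0.4569, 0.1537, 0.108]
contact_force: [6.2, 1.5, 4.4]
finger_force: 71.4
```

```bash
python3 -m creep '[0,0,-0.005,0,0,0,0.45,0,0,-0.005,0,0,0,0.45,0,0,0,0,0,0,0.45]'|grep -E 'pos|force'
python3 -m creep '[0,0,-0.005,0,0,0,0.45,0,0,-0.005,0,0,0,0.45,0,0,0,0,0,0,0.45]'|grep -E 'pos|force'
python3 -m creep '[0,0,-0.005,0,0,0,0.45,0,0,-0.005,0,0,0,0.45,0,0,0,0,0,0,0.45]'|grep -E 'pos|force'
```

```text
eef_pos: [0.4569, 0.1537, 0.1118]
contact_force: [6.4, 1.8, 3.9]
finger_force: 71.5
eef_pos: [0.4567, 0.1536, 0.1146]
contact_force: [9.0, 3.1, -3.4]
finger_force: 73.1
eef_pos: [0.4567, 0.1536, 0.1184]
contact_force: [8.4, 3.7, -4.4]
finger_force: 73.2
```

```bash
python3 -m creep '[-0.003,0,-0.005,0,0,0,0.45,0,0,-0.005,0,0,0,0.45,0,0,0,0,0,0,0.45]'|grep -E 'pos|force'
python3 -m creep '[0,0,-0.005,0,0,0,0.45,0,0,-0.01,0,0,0,0.45,0,0,-0.01,0,0,0,0.45,0,0,0,0,0,0,0.45]'|grep -E 'pos|force'
```

```text
eef_pos: [0.4567, 0.1534, 0.1221]
contact_force: [6.4, 3.8, -1.9]
finger_force: 73.3
eef_pos: [0.4553, 0.1525, 0.1324]
contact_force: [0.6, -0.4, -1.1]
finger_force: 73.6
```

The cap is free. I raise it and carry it over the tile.

```bash
python3 -m creep '[0,0,-0.04,0,0,0,0.45,0,0,-0.05,0,0,0,0.45,0,0,-0.05,0,0,0,0.45,0,0,-0.05,0,0,0,0.45,0,0,0,0,0,0,0.45]'|grep -E 'pos|force'
python3 -m creep '[-0.0084,-0.0825,0,0,0,0,0.45,-0.0084,-0.0825,0,0,0,0,0.45,-0.0084,-0.0825,0,0,0,0,0.45,-0.0084,-0.0825,0,0,0,0,0.45,-0.0084,-0.0825,0,0,0,0,0.45,-0.0084,-0.0825,0,0,0,0,0.45,-0.0084,-0.0825,0,0,0,0,0.45,-0.0084,-0.0825,0,0,0,0,0.45,0,0,0,0,0,0,0.45,0,0,0,0,0,0,0.45]'
python3 - <<'E'
from h import *
from station import robot
import pickle
d={n:robot.camera(n) for n in("side","wrist")}; pickle.dump(d,open('c1.pkl','wb'))
a=d['side']['frame'][60:330,180:360,::-1]; a=cv2.resize(a,None,fx=1.55,fy=1.55,interpolation=2)
w=d['wrist']['frame'][:,:,::-1]; w=cv2.resize(w,(500,375))
o=np.zeros((420,w.shape[1]+a.shape[1],3),np.uint8);o[:375,:500]=w;o[:a.shape[0],500:]=a
cv2.imwrite('pics/m1.png',o);print(o.shape,robot.sense()['joint_positions'])
E
```

```text
eef_pos: [0.458, 0.1532, 0.2115]
contact_force: [0.0, 0.0, 0.7]
finger_force: 73.6
time: 15.0
eef_pos: [0.4282, -0.111, 0.2076]
ee_rot: [[-0.979, 0.206, -0.003], [0.206, 0.979, 0.001], [0.003, 0.001, -1.0]]
contact_force: [0.4, -1.1, -0.2]
grip_width: 0.559
finger_force: 73.7
(420, 779, 3) [-3.07986380e-01 -1.70539323e-01  2.10101899e+00  4.95618277e-04
  1.21309081e+00 -1.67419866e+00]
```

View pics/m1.png

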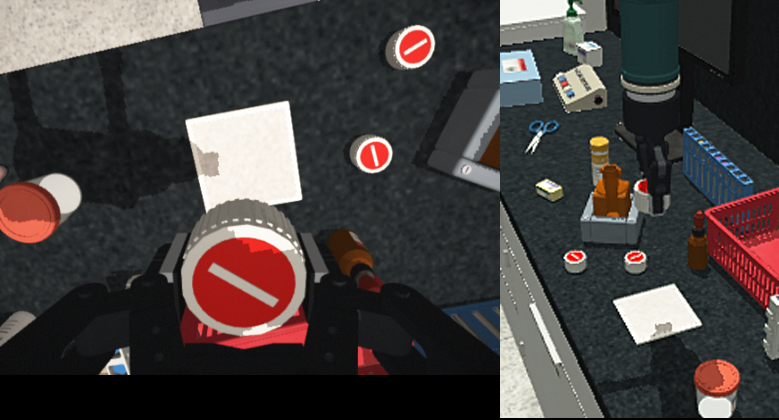

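The wrist view shows the cap held upright (disc at (243,280) in the montage) above the clear tile at (245,155). The side view shows the bottle standing open. I'll estimate the cap height below the tool, then lower.

Run:
```python
from h import *; import pickle
d=pickle.load(open('c1.pkl','rb'));w=d['wrist'];R=np.array(w['R']);t=np.array(w['t']).ravel()
p=blob(w['frame'],(205,250,345,372),'red')
im=cv2.imread('pics/w3.png')[:,:,::-1]; q=blob(im,(225,180,330,275),'red')
e1=cv2.fitEllipse(p[3]);e2=cv2.fitEllipse(q[3]);print(e1,e2)
# white top outline ~ disc; top height by bisecting tool-axis x=y of TCP
for z in (.228,.232,.236,.240,.244): print(z,ray(w,p[0],z))
pt=blob(w['frame'],(200,105,345,225),'w');print(pt[:2])
for c in [(210,136),(324,113),(337,222)]: print(ray(w,c,.006))
```

```text
((67.60194396972656, 65.9897232055664), (100.56585693359375, 115.4700698852539), 89.60307312011719) ((53.15380096435547, 49.67885971069336), (65.33715057373047, 69.63821411132812), 88.66448211669922)
0.228 [ 0.43377232 -0.11281098  0.228     ]
0.232 [ 0.43121093 -0.11227872  0.232     ]
0.236 [ 0.42864953 -0.11174646  0.236     ]
0.24 [ 0.42608813 -0.11121421  0.24      ]
0.244 [ 0.42352673 -0.11068195  0.244     ]
(array([275.59979958, 172.58897717]), np.int32(11578))
[ 0.37537763 -0.16031913  0.006     ]
[ 0.37655534 -0.05268707  0.006     ]
[ 0.48345665 -0.05723184  0.006     ]
```

```bash
python3 -m creep '[0,0,0.05,0,0,0,0.45,0,0,0.08,0,0,0,0.45,0,0,0.08,0,0,0,0.45,0,0,0.08,0,0,0,0.45,0,0,0.08,0,0,0,0.45,0,0,0.04,0,0,0,0.45,0,0,0.02,0,0,0,0.45,0,0,0,0,0,0,0.45,0,0,0,0,0,0,0.45]'
```

```text
time: 16.0
eef_pos: [0.4302, -0.1106, 0.0378]
ee_rot: [[-0.979, 0.203, 0.001], [0.203, 0.979, -0.0], [-0.001, -0.0, -1.0]]
contact_force: [0.3, -0.2, -0.3]
grip_width: 0.558
finger_force: 73.7
```

```bash
python3 -m creep '[0,0,0.02,0,0,0,0.45,0,0,0.02,0,0,0,0.45,0,0,0.015,0,0,0,0.45,0,0,0.01,0,0,0,0.45,0,0,0,0,0,0,0.45,0,0,0,0,0,0,0.45]'|grep -E 'pos|force'
python3 -m creep '[0,0,0.0025,0,0,0,0.45,0,0,0.0025,0,0,0,0.45,0,0,0,0,0,0,0.45]'|grep -E 'pos|force'
python3 -m creep '[0,0,0.0025,0,0,0,0.45,0,0,0,0,0,0,0.45]'|grep -E 'pos|force'
```

```text
eef_pos: [0.4292, -0.111, 0.0109]
contact_force: [0.6, -0.7, -0.5]
finger_force: 73.7
eef_pos: [0.4294, -0.111, 0.0091]
contact_force: [0.6, 0.5, -0.3]
finger_force: 73.7
eef_pos: [0.4293, -0.1109, 0.0081]
contact_force: [0.5, -0.6, -0.5]
finger_force: 73.7
```

```bash
python3 -m creep '[0,0,0.0025,0,0,0,0.45,0,0,0,0,0,0,0.45]'|grep -E 'pos|contact'
python3 -m creep '[0,0,0.0025,0,0,0,0.45,0,0,0,0,0,0,0.45]'|grep -E 'pos|contact'
python3 -m creep '[0,0,0.0025,0,0,0,0.45,0,0,0,0,0,0,0.45]'|grep -E 'pos|contact'
```

```text
eef_pos: [0.4293, -0.1109, 0.007]
contact_force: [-0.4, 0.5, -0.1]
eef_pos: [0.4292, -0.1109, 0.006]
contact_force: [-0.0, 0.5, 0.1]
eef_pos: [0.4292, -0.1109, 0.005]
contact_force: [0.4, -0.3, 0.5]
```

```bash
python3 -m creep '[0,0,0.0025,0,0,0,0.45,0,0,0,0,0,0,0.45]'|grep -E 'pos|contact'
python3 -m creep '[0,0,0.0025,0,0,0,0.45,0,0,0,0,0,0,0.45]'|grep -E 'pos|contact'
```

```text
eef_pos: [0.4292, -0.1109, 0.004]
contact_force: [0.1, -0.5, -0.8]
eef_pos: [0.4294, -0.1109, 0.0034]
contact_force: [-2.1, 0.9, 3.5]
```

Contact at 3.5 N, at the height expected for the cap. Release gently and rise.

```bash
python3 -m creep '[0,0,0,0,0,0,0.58,0,0,0,0,0,0,0.6,0,0,0,0,0,0,0.65,0,0,0,0,0,0,0.75,0,0,0,0,0,0,0.9,0,0,0,0,0,0,1,0,0,0,0,0,0,1,0,0,0,0,0,0,1]' 20
python3 -m creep '[0,0,-0.01,0,0,0,1,0,0,-0.02,0,0,0,1,0,0,-0.04,0,0,0,1,0,0,-0.06,0,0,0,1,0,0,-0.08,0,0,0,1,0,0,-0.08,0,0,0,1,0,0,-0.08,0,0,0,1,0,0,-0.08,0,0,0,1,0,0,0,0,0,0,1]'
python3 - <<'E'
from h import *
from station import robot
d={n:robot.camera(n) for n in("side","wrist")}
a=d['side']['frame'][60:330,180:360,::-1]; a=cv2.resize(a,None,fx=1.55,fy=1.55,interpolation=2)
w=d['wrist']['frame'][:,:,::-1]; w=cv2.resize(w,(500,375))
o=np.zeros((420,w.shape[1]+a.shape[1],3),np.uint8);o[:375,:500]=w;o[:a.shape[0],500:]=a
cv2.imwrite('pics/m2.png',o)
E
```

```text
time: 18.9
eef_pos: [0.4293, -0.1109, 0.0031]
ee_rot: [[-0.979, 0.204, -0.0], [0.204, 0.979, -0.0], [0.0, -0.0, -1.0]]
contact_force: [0.1, 0.3, 0.2]
grip_width: 0.999
finger_force: 0.0
time: 19.8
eef_pos: [0.433, -0.1121, 0.1892]
ee_rot: [[-0.979, 0.204, 0.01], [0.204, 0.979, -0.003], [-0.011, -0.001, -1.0]]
contact_force: [0.3, 0.0, 0.0]
grip_width: 1.003
finger_force: 0.0
```

View pics/m2.png

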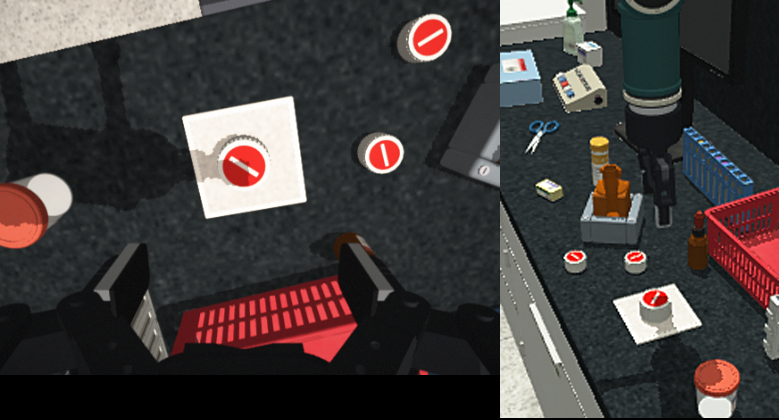

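The cap stands upright and wholly on the tile (wrist montage (243,162), side montage (655,305)). The bottle is open, the other items haven't moved and the gripper is clear.

```bash
python3 -m creep '[0,0,0,0,0,0,1,0,0,0,0,0,0,1,0,0,0,0,0,0,1]' >/dev/null; python3 -c "
from station import robot
print(robot.job_done())"
```

```text
the job is handed in; nothing more can be done
None
```

The bottle is open and its cap stands right way up, wholly on the white tile; I handed the job in at about 20 s of robot time, with a peak measured press of about 17 N and nothing else disturbed (no verdict was returned).

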